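# Stow the last stage-prop bottle in its full crate

### The arm

A 6-joint arm with a two-finger parallel gripper is mounted at the origin on the work surface. World frame = base frame: x ahead of the robot, y to its left, z up, the work surface at z = 0. Lengths are in m, angles in rad, forces in N, time in s.
With the tool pointing down it reaches from about 0.25 to 0.725 m from the base axis. Payload 4 kg.
Tool frame: the origin (TCP) lies at the very end of the fingers, on their centre line; the grasp point (between the pads) lies bot.grasp_offset behind it (bot.grasp_offset is the distance from the TCP to the grasp point, in m); z points along the fingers, y is the direction in which the jaws open and shut (so a half turn about z gives the same grasp; the last joint's range is limited). The gripper opens to 85 mm and grips with 20 to 120 N. Pads are 22 mm wide; open, the fingers measure 114 mm over their backs; the gripper's body (76 mm by 85 mm) begins 54 mm behind the grasp point. The pads swing forward as they close: fully open they stand 13 mm farther back than shut.
Start: joints at [1.227, 0.241, 0.005, 1.335, 0, 1.571], TCP at [0.169, 0.471, 0.231] pointing down, gripper open.
Joint ranges: [-2.72, 2.72], [-1.05, 1.87], [-1.09, 1.28], [-1.99, 2.15], [-1.42, 1.44], [-3.14, 3.14]. Speed limits (rad/s): [2.79, 2.79, 3.14, 3.14, 3.14, 3.14].

### API

Orientations are given as a unit quaternion [x, y, z, w].
In Python, from workcell import bot gives the robot as it stands. The module is installed in compiled form; this text tells all that it offers.
- The arm moves only by the shell command python3 -m jog 'ROWS' [OPENING]. ROWS is JSON, a list that holds one entry, the list of rows, each a list of 6 numbers: the shift along the tool's x, y, z in m, then the turn, a rotation vector about the tool's x, y, z in degrees. In form: [[[dx, dy, dz, wx, wy, wz], ...]]. A call has 1 to 12 rows; each row shifts and turns the pose as measured when the row begins, along the tool's axes as they then stand; what a row does not reach is not made up. A row lasts 1/8 s, in which the tool goes at most 62.5 mm and 10.7 degrees, less where a joint would pass 70% of its speed; a pose out of reach is approached as far as the arm can. A call is refused whole if a number of a shift passes 0.0625 or a number of a turn 10.7, either way. A call with a gripper value outside its range is refused whole. OPENING is the finger opening in m, from 0 to 0.0854, set as the call begins (- or left out, the last holds). The fingers move at their own pace and stop on an object; the grip force is fixed at half the most. Time passes only in rows, so rows that do not move let the fingers close. It gives the time, the measured TCP pose, the force and the opening at its end, in the units of the state.
- bot.get_obs(): the state, without advancing time (a new reading comes with each control period).
- bot.camera(name): name is "scene" or "top" or "wrist"; returns a dict with "pixels" (480x640x3 uint8, red, green, blue), "fx", "fy", "cx", "cy" (pixels), "rvec" (rotation vector, rad) and "tvec" (3), from world to camera coordinates, as OpenCV has them. Camera axes: x right, y down, z forward; pixel columns grow to the right and rows downward; lengths in m; the calibration is good to about 2 mm. A picture is of the moment at which its call begins. There is no depth.
- bot.job_done(): hands the job in, once; it reports no verdict.
The state is a dict: "clock": time; "joint_pos": joint angles; "joint_vel": joint speeds; "tau": joint torques, N m; "eef_pos": TCP position; "tool_rot": TCP orientation; "ft_force": force on the tool from outside, world axes, zero at the start; "ft_torque": the same for the moment, N m; "grip_width": finger opening in m.
Only numpy, scipy, OpenCV 4.12 (cv2) and the standard library are available. Lean on these libraries where they do the work, as an engineer would, in place of code of your own. Each camera call takes 0.05 s, during which the arm holds its last target. There are 200 camera calls.

### The job

The orange prop bottle with the red cap lies in the wooden cradle. Stand it upright on the black rubber mat and let go, then take hold of it afresh and lower it into the row of bottles in the slim grey crate, easing the others gently aside, and keep hold of it until it stands on the crate's floor before you let go. In the end all four bottles must stand upright in the crate; never press hard on the other bottles and leave the other props on the bench where they are.

Things in the scene. Friction and masses are not known exactly. Their poses are not given: they have to be found in the camera images.
- prop_centre (a point): Centre (half-way up, on the axis) of the orange bottle with red cap, 160 mm tall, 0.14-0.28 kg; z runs from foot to cap. Body 48 mm across up to 100 mm above the flat foot (bottom 6 mm bevelled to 39 mm across), cone from 100 to 128 mm, then neck and cap 23 mm across. Lies in the cradle, axis 20 degrees above level, neck raised. Stands by itself.
- cradle: Fixed wooden cradle, board 190 x 72 x 12 mm; origin at the centre of its underside, x towards the bottle's neck. The bottle's foot centre lies at x = -75 mm, 50 mm up, against a stop; its axis is 84 mm up where it is 98 mm from the foot. Rails carry it up to 65 mm from the foot, a fork carries the neck from 132 to 158 mm; between these it is free.
- mat: Fixed black rubber mat 120 x 120 mm, 3 mm thick, on which the bottle is to be stood; origin at the centre of its underside, on the table.
- crate: Fixed slim grey open crate, 68 mm (x) by 224 mm (y) outside, 85 mm high, walls and floor 4 mm; inside 60 x 216 mm. Origin at the centre of its underside, y along the row. Room for four bottles (4 x 48 = 192 mm), but the three in it stand spread out, so that no gap is as wide as a bottle until they are pushed aside.
- bottle_green_centre (a point): Centre (half-way up, on the axis) of a loose bottle standing in the crate, green glass with white label and white cap; same shape, size and mass range as the orange one, z up along its axis. Slides or leans aside when its cone is pushed lightly. It may be in any of the three places of the row.
- bottle_blue_centre (a point): Centre (half-way up, on the axis) of a loose bottle standing in the crate, blue with white label and black cap; same shape, size and mass range as the orange one, z up along its axis. Slides or leans aside when its cone is pushed lightly. It may be in any of the three places of the row.
- bottle_white_centre (a point): Centre (half-way up, on the axis) of a loose bottle standing in the crate, white with green label and green cap; same shape, size and mass range as the orange one, z up along its axis. Slides or leans aside when its cone is pushed lightly. It may be in any of the three places of the row.
- mug: Blue mug 90 mm high, 76 mm across, a bystander; origin under its centre.
- jar: Terracotta jar with yellow lid, 110 mm high, 80 mm across, a bystander; origin under its centre.
- cheese: Yellow prop cheese wheel 130 mm across, 50 mm high, a bystander; origin under its centre.
- loaf: Brown prop bread loaf 160 x 75 x 60 mm, a bystander; origin under its centre, x along it.
- pumpkin: Orange prop pumpkin 100 mm across, 84 mm high with stalk, a bystander; origin under its centre.
There are look-alikes about, which are no part of the job. What is shaped like the part that bears bottle_white_centre but pink is not meant. Of the things shaped like the part that bears bottle_blue_centre, the blue one is meant.

How it is judged:
By the outcome, as a careful person would: the job done as asked, in the order asked, and still so for the second after the job is handed in, with the robot touching nothing.
It also fails if it takes over 64 s, if anything falls off the work surface, if the arm or the gripper's body presses on something with over 40 N, if the wrist force passes 120 N, or if a joint passes its speed limit or range.

## Working session

There is one attempt and no reset: what is moved stays moved. The work goes in short steps, Python scripts to look and compute and a shell command to move; the robot and the scene stay as the last step left them, time stands still between calls to the robot, and variables do not carry over. Pictures are saved under pics/ and viewed, on a budget of 10 in all, crops included, one or two more only if the job needs it, and the job is handed in when it is done.

```bash
mkdir -p pics; cat > h.py <<'E'
import numpy as np, cv2
from scipy.spatial.transform import Rotation as R
from workcell import bot
def snap(n,f=None):
    c=bot.camera(n)
    if f: cv2.imwrite('pics/'+f,c['pixels'][:,:,::-1])
    return c
def ray(c,uv):
    M=R.from_rotvec(c['rvec']).as_matrix();t=np.array(c['tvec'])
    d=M.T@np.array([(uv[0]-c['cx'])/c['fx'],(uv[1]-c['cy'])/c['fy'],1.]);return -M.T@t,d/np.linalg.norm(d)
def onz(c,uv,z):
    o,d=ray(c,uv);return o+d*(z-o[2])/d[2]
def proj(c,p):
    q=R.from_rotvec(c['rvec']).as_matrix()@np.array(p)+np.array(c['tvec']);return c['fx']*q[0]/q[2]+c['cx'],c['fy']*q[1]/q[2]+c['cy']
E
python3 - <<'E'
from h import *
import pickle
o={}
for n in('scene','top'):
    o[n]=snap(n,n+'0.png'); print(n,ray(o[n],(320,240)),o[n]['fx'])
pickle.dump(o,open('o.pkl','wb'))
s=bot.get_obs(); print(s['eef_pos'],s['tool_rot'],s['clock'],bot.grasp_offset,R.from_quat(s['tool_rot']).as_matrix().round(2))
E
```

```text
scene (array([1.27008535, 0.5937151 , 0.79966777]), array([-0.60320234, -0.50690554, -0.61578706])) 552.0947141792489
top (array([ 0.3914824 , -0.01425401,  1.1391505 ]), array([ 0.14530544,  0.01627107, -0.98925304])) 526.459301321002
[0.16836126 0.47020863 0.23048238] [ 1.71065428e-01  9.85259210e-01 -9.39831178e-04 -1.59976413e-04] 0.1 0.0187 [[-0.94  0.34 -0.  ]
 [ 0.34  0.94 -0.  ]
 [-0.   -0.   -1.  ]]
```

View pics/top0.png

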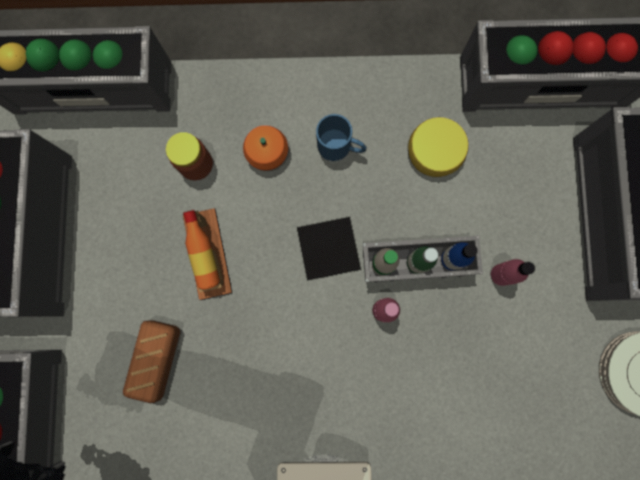

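View pics/scene0.png

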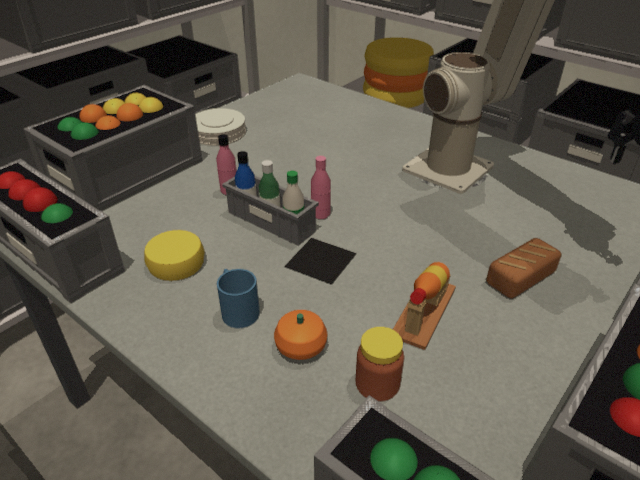

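The top view shows the orange bottle in its cradle at about (203,250), with the neck towards +x. The mat is at (329,248). The crate row is white with green cap (386,260), green with white cap (427,258) and blue with black cap (463,254). Look-alikes: pink bottles at (387,310) and (512,271), both outside the crate, so neither is meant. In the scene view the same row is at x≈245–292, and the pinks are at 226 and 320.

Next I'll measure and make an enlarged crop to confirm.

```bash
python3 - <<'E'
from h import *
import pickle
o=pickle.load(open('o.pkl','rb'));t=o['top'];s=o['scene']
def blob(c,lo,hi,box,show):
    x0,y0,x1,y1=box;h=cv2.cvtColor(c['pixels'],cv2.COLOR_RGB2HSV)[y0:y1,x0:x1]
    m=cv2.inRange(h,np.array(lo),np.array(hi))
    n,l,st,ce=cv2.connectedComponentsWithStats(m);i=1+st[1:,4].argmax()
    print(show,st[i],(ce[i]+[x0,y0]).round(1)); return ce[i]+[x0,y0],(l==i)
a,_=blob(t,(0,190,60),(5,255,255),(175,200,225,235),'redcap top')
b,_=blob(s,(0,190,60),(4,255,255),(400,280,435,308),'redcap scene')
print(onz(t,a,.105),onz(t,a,.100))
o1,d1=ray(t,a);o2,d2=ray(s,b)
k=np.linalg.lstsq(np.c_[d1,-d2],o2-o1,rcond=None)[0];print('tri',o1+k[0]*d1,o2+k[1]*d2)
# whole bottle rows: mid columns
h=cv2.cvtColor(t['pixels'],cv2.COLOR_RGB2HSV)
for v in range(222,292,6):
    r=h[v,175:230];i=np.where((r[:,1]>215)&(r[:,2]>150))[0]+175
    print(v,i.min() if len(i) else 0,i.max() if len(i) else 0,end='; ')
m=cv2.inRange(h[200:290,280:370],np.array((0,0,0)),np.array((180,255,35)))
c,_=cv2.findContours(m,0,2);c=max(c,key=cv2.contourArea);r=cv2.minAreaRect(c)
P=np.array([onz(t,q+np.array([280,200]),.003) for q in cv2.boxPoints(r)]);print('\nmat',P.mean(0),np.linalg.norm(P[0]-P[1]),np.linalg.norm(P[1]-P[2]),P.round(3))
im=t['pixels'][225:330,355:540,::-1];cv2.imwrite('pics/crate.png',cv2.resize(im,None,fx=4.3,fy=4.3,interpolation=2))
im=t['pixels'][200:310,170:250,::-1];
E
```

```text
redcap top [10 12 11 11 97] [189.9 216.7]
redcap scene [ 11   8  15  16 170] [417.9 295.7]
[0.59476395 0.26361321 0.105     ] [0.5957468  0.26495667 0.1       ]
tri [0.59545435 0.26455692 0.10148777] [0.59749802 0.26137418 0.10103432]
222 0 0; 228 0 0; 234 0 0; 240 0 0; 246 0 0; 252 0 0; 258 0 0; 264 0 0; 270 0 0; 276 0 0; 282 0 0; 288 0 0; 
mat [ 0.54036534 -0.0134294   0.003     ] 0.1147148598682653 0.11402488354906971 [[ 0.586  0.053  0.003]
 [ 0.607 -0.06   0.003]
 [ 0.495 -0.079  0.003]
 [ 0.474  0.032  0.003]]
```

View pics/crate.png

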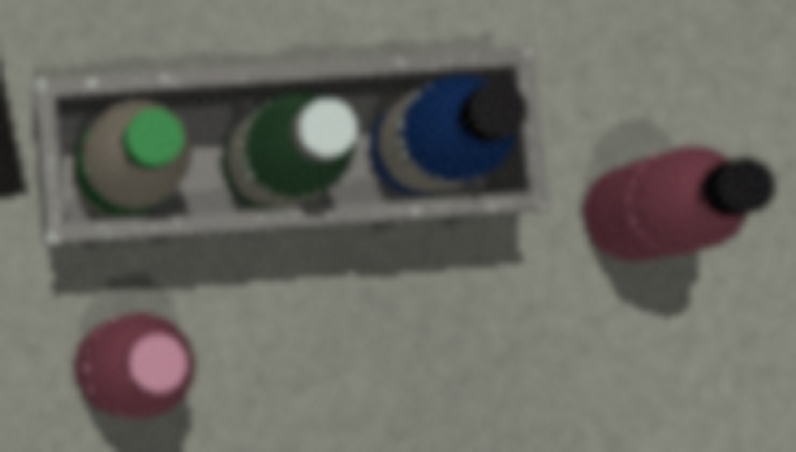

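The crop confirms that the white, green and blue bottles stand in the crate, left to right, with caps at crop pixels (155,136), (327,127) and (497,112). Both pink ones stand outside it. The crate rim corners are about (38,78), (535,52), (545,208) and (47,240).

```bash
python3 - <<'E'
from h import *
import pickle
o=pickle.load(open('o.pkl','rb'));t=o['top']
f=lambda p:np.array(p)/4.3+[354.6,224.6]
C=np.array([onz(t,f(p),.085) for p in((38,78),(535,52),(545,208),(47,240))]);c=C.mean(0)
print('crate',c,np.linalg.norm(C-np.roll(C,-1,0),axis=1))
y=(C[0]+C[3]-C[1]-C[2]);y/=np.linalg.norm(y);x=np.array([y[1],-y[0],0]);print('y',y,np.degrees(np.arctan2(-y[0],y[1])))
for n,p in dict(w=(155,136),g=(327,127),b=(497,112)).items():
    q=onz(t,f(p),.164);print(n,q.round(4),'in crate x,y',(q-c)@x,(q-c)@y)
# bottle axis: orange/yellow mask
h=cv2.cvtColor(t['pixels'],cv2.COLOR_RGB2HSV)
for v in range(216,294,6): 
    r=h[v,178:232];b=(r[:,1]>200)&(r[:,0]<32)&(r[:,2]>130);i=np.where(b)[0]+178
    print(v,(i.min(),i.max(),len(i)) if len(i) else 0,h[v,int(190+(v-216)*.25)])
E
```

```text
crate [ 0.5064215 -0.2013376  0.085    ] [0.2322718  0.07309363 0.23077029 0.07612756]
y [-0.04403835  0.99902984  0.        ] 2.524027778749946
w [ 0.5022 -0.1291  0.164 ] in crate x,y -0.0010315446755720186 0.0723618771820446
g [ 0.505  -0.2032  0.164 ] in crate x,y -0.0014810119773051317 -0.0017723511387523507
b [ 0.5104 -0.2763  0.164 ] in crate x,y 0.00071687514854567 -0.07508930519939214
216 0 [  1 198 143]
222 0 [ 10 186 159]
228 0 [ 13 176 178]
234 0 [ 13 178 178]
240 0 [ 12 181 178]
246 0 [ 12 181 178]
252 0 [ 16 174 177]
258 0 [ 25 160 182]
264 0 [ 25 159 181]
270 0 [ 25 158 182]
276 0 [ 11 186 177]
282 0 [ 11 187 177]
288 0 [ 11 174 123]
```

```bash
python3 - <<'E'
from h import *
import pickle
o=pickle.load(open('o.pkl','rb'));t=o['top']
h=cv2.cvtColor(t['pixels'],cv2.COLOR_RGB2HSV)
# predicted axis height at row; body centre as mean of edges
pts=[]
for v in range(225,290,4):
    r=h[v,178:232].astype(int);b=(r[:,1]>145)&(r[:,0]<32)&(r[:,2]>145);i=np.where(b)[0]+178
    if len(i)<5: continue
    mid=(i.min()+i.max())/2; z=.1-(v-216.7)/65*.05
    p=onz(t,(mid,v),z);pts.append(p);print(v,i.min(),i.max(),len(i),p.round(4))
cap=onz(t,(189.9,216.7),.1015)
print(cap, bot.get_obs()['eef_pos'])
P=np.array(pts[3:12]);d=cap-P.mean(0);print(np.degrees(np.arctan2(d[1],d[0])))
E
```

```text
225 186 215 12 [0.5796 0.2448 0.0936]
229 187 216 13 [0.5718 0.2434 0.0905]
233 187 200 14 [0.5644 0.2604 0.0875]
237 187 202 16 [0.5566 0.2589 0.0844]
241 186 204 19 [0.5488 0.2586 0.0813]
245 187 205 19 [0.5409 0.2571 0.0782]
249 188 206 19 [0.533  0.2557 0.0752]
253 189 207 19 [0.5251 0.2543 0.0721]
257 190 208 19 [0.5172 0.2528 0.069 ]
261 191 209 19 [0.5092 0.2514 0.0659]
265 192 210 19 [0.5012 0.2499 0.0628]
269 193 211 19 [0.4932 0.2484 0.0598]
273 195 212 18 [0.4851 0.2459 0.0567]
277 196 213 18 [0.477  0.2444 0.0536]
281 197 213 17 [0.4689 0.244  0.0505]
285 198 212 15 [0.4608 0.2445 0.0475]
[0.59547686 0.26465248 0.1015    ] [0.16836126 0.47020863 0.23048238]
8.504724154039982
```

```bash
cat >> h.py <<'E'
def go(p,b=None,zdir=None,s=None):
    "tool-frame shift (mm) from here to TCP p, and turn needed (deg rotvec) to rot matrix b"
    s=s or bot.get_obs();M=R.from_quat(s['tool_rot'])
    print('t',round(s['clock'],2),'at',np.round(s['eef_pos'],4),'F',np.round(s['ft_force'],1),'w',round(s['grip_width'],4),'q',np.round(s['joint_pos'],2))
    print('shift mm',(M.inv().apply(np.array(p)-s['eef_pos'])*1000).round(1))
    if b is not None: print('turn',np.degrees((M.inv()*R.from_matrix(b)).as_rotvec()).round(1))
def tool(z,y):
    z=np.array(z,float);z/=np.linalg.norm(z);y=np.array(y,float);y-=z*(y@z);y/=np.linalg.norm(y);return np.c_[np.cross(y,z),y,z]
E
python3 -m jog '[[[0,0,0,0,0,-10],[0,0,0,0,0,-10],[0,0,0,0,0,-10],[0,0,0,0,0,0]]]' 0.0854
python3 - <<'E'
from h import *
go((.539,.256,.17),tool((0,0,-1),(-.174,.985,0)))
E
```

```text
clock: 0.6
eef_pos: [0.1678, 0.4688, 0.2283]
tool_rot: [-0.097, 0.995, -0.003, -0.001]
ft_force: [-0.3, -0.9, -0.4]
grip_width: 0.0853
t 0.6 at [0.1678 0.4688 0.2283] F [-0.3 -0.9 -0.4] w 0.0853 q [ 1.23  0.24  0.    1.34 -0.    1.03]
shift mm [-323.2 -280.2   58.9]
turn [-0.3 -0.2  1.1]
```

```bash

python3 -m jog '[[[-0.036,-0.031,0,0,0,0],[-0.036,-0.031,0,0,0,0],[-0.036,-0.031,0,0,0,0],[-0.036,-0.031,0,0,0,0],[-0.036,-0.031,0.01,0,0,0],[-0.036,-0.031,0.01,0,0,0],[-0.036,-0.031,0.01,0,0,0],[-0.036,-0.031,0.01,0,0,0],[-0.03,-0.025,0.01,0,0,0],[0,0,0,0,0,0]]]' 
python3 - <<'E'
from h import *
snap('wrist','w1.png')
go((.539,.256,.17),tool((0,0,-1),(-.174,.985,0)))
E
```

```text
clock: 1.85
eef_pos: [0.5405, 0.252, 0.174]
tool_rot: [-0.083, 0.997, -0.003, -0.003]
ft_force: [-0.4, -0.4, -0.6]
grip_width: 0.0857
t 1.9 at [0.5395 0.2528 0.1745] F [-0.   0.9 -0.3] w 0.0853 q [ 0.44  0.46  0.18  1.29 -0.    0.27]
shift mm [-0.   3.2  4.5]
turn [-0.3 -0.4 -0.4]
```

View pics/w1.png

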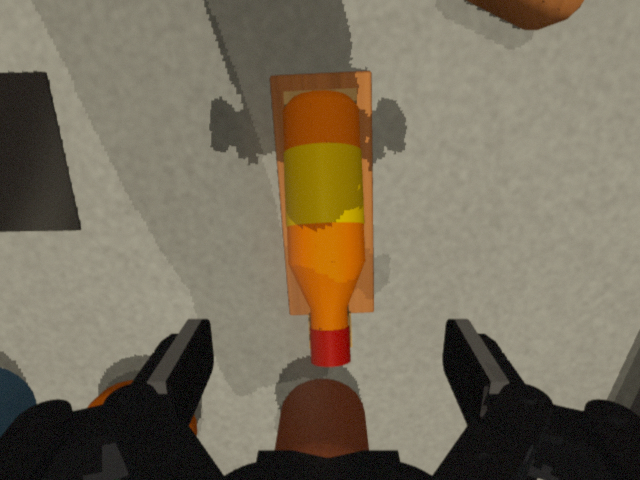

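The wrist view shows the bottle running from its foot at (322,92) to the cap at (330,347). The cone starts near row 262, and the bottle lies well centred under the fingers.

```bash
python3 - <<'E'
from h import *
c=snap('wrist')
print(ray(c,(320,240)))
h=.342
for n,uv,s in(('capmid',(330,346),.144),('cone',(326,262),.100),('foot',(322,92),0.0)):
    # points: silhouettes centre -> use axis height (cap, cone: upper surface)
    r=.0115 if s>.13 else .024
    z=.050+s*h+r*.94
    p=onz(c,uv,z);print(n,p.round(4), 'axis pt',(p+np.array([.985,.17,0])*r*h).round(4))
go((.539,.256,.17))
E
```

```text
(array([0.45816423, 0.23951864, 0.31801422]), array([ 0.31584018,  0.02932386, -0.94835916]))
capmid [0.5918 0.2625 0.1101] axis pt [0.5957 0.2632 0.1101]
cone [0.5408 0.2515 0.1068] axis pt [0.5489 0.2529 0.1068]
foot [0.452  0.2339 0.0726] axis pt [0.4601 0.2353 0.0726]
t 1.95 at [0.5388 0.2537 0.1751] F [-1.   0.4  0.4] w 0.0853 q [ 0.44  0.46  0.18  1.29 -0.    0.27]
shift mm [-0.6  2.3  5.1]
```

```bash

python3 -m jog '[[[-0.001,-0.001,0.03,0,0,-1],[0,0,0.03,0,0,-1],[0,0,0.03,0,0,0],[0,0,0.015,0,0,0],[0,0,0.008,0,0,0],[0,0,0,0,0,0]]]' 
python3 - <<'E'
from h import *
go((.540,.252,.060),tool((0,0,-1),(-.2,.98,0)))
E
```

```text
clock: 2.7
eef_pos: [0.5368, 0.2585, 0.0641]
tool_rot: [-0.104, 0.995, -0.001, 0.0]
ft_force: [-0.2, -0.8, -0.1]
grip_width: 0.0859
t 2.7 at [0.5368 0.2585 0.0641] F [-0.2 -0.8 -0.1] w 0.0859 q [ 0.45  0.54  0.01  1.03 -0.    0.24]
shift mm [-1.8 -7.   4.1]
turn [-0.1  0.   0.4]
```

```bash

python3 -m jog '[[[-0.002,-0.006,0.004,0,0,0],[0,0,0,0,0,0]]]' 
python3 -m jog '[[[0,0,0,0,0,0],[0,0,0,0,0,0],[0,0,0,0,0,0],[0,0,0,0,0,0],[0,0,0,0,0,0],[0,0,0,0,0,0],[0,0,0,0,0,0],[0,0,0,0,0,0]]]' 0.035
python3 - <<'E'
from h import *
go((.540,.252,.060),tool((0,0,-1),(-.2,.98,0)))
E
```

```text
clock: 2.95
eef_pos: [0.5415, 0.2534, 0.062]
tool_rot: [-0.104, 0.995, -0.0, 0.002]
ft_force: [-0.8, -0.3, -0.3]
grip_width: 0.0853
clock: 3.95
eef_pos: [0.543, 0.2514, 0.0635]
tool_rot: [-0.103, 0.995, -0.002, 0.003]
ft_force: [0.5, -2.3, 0.2]
grip_width: 0.0461
t 3.95 at [0.543  0.2514 0.0635] F [ 0.5 -2.3  0.2] w 0.0461 q [ 0.44  0.55  0.01  1.03 -0.01  0.23]
shift mm [2.8 1.3 3.5]
turn [-0.3  0.4  0.3]
```

```bash

python3 -m jog '[[[0,0,0,0,0,0],[-0.001,0,-0.01,0,0,0],[-0.002,0,-0.02,0,0,0],[0,0,-0.03,0,0,0],[0,0,-0.04,0,0,0],[0,0,-0.04,0,0,0],[0,0,-0.04,0,0,0],[0,0,0,0,0,0]]]' 0
python3 - <<'E'
from h import *
go((.540,0,.24),tool((np.cos(.35),0,-np.sin(.35)),(0,1,0)))
E
```

```text
clock: 4.95
eef_pos: [0.5425, 0.2554, 0.2479]
tool_rot: [-0.105, 0.995, 0.0, -0.0]
ft_force: [0.3, 0.4, -2.3]
grip_width: 0.0466
t 4.95 at [0.5425 0.2554 0.2479] F [ 0.3  0.4 -2.3] w 0.0466 q [0.44 0.44 0.33 1.46 0.   0.23]
shift mm [  55.6 -249.3    7.8]
turn [  7.4 -69.7  10.5]
```

```bash

python3 -m jog '[[[0,-0.01,0,0,-10,0],[0,-0.025,0,0,-10,0],[0,-0.035,0,0,-10,0],[0,-0.035,0,0,-10,0],[0,-0.035,0,0,-10,0],[0,-0.035,0,0,-10,0],[0,-0.035,0,0,-10,0],[0,-0.03,0,0,0,0],[0,-0.01,0,0,0,0],[0,0,0,0,0,0]]]'
python3 - <<'E'
from h import *
z=np.array([np.cos(.35),0,-np.sin(.35)])
go(np.array((.540,-.013,.003+.089+.03))+.0187*z,tool(z,(0,1,0)))
E
```

```text
clock: 6.2
eef_pos: [0.5826, 0.0403, 0.2154]
tool_rot: [-0.089, 0.86, 0.062, 0.498]
ft_force: [1.1, 1.0, -2.2]
grip_width: 0.0463
t 6.2 at [0.5826 0.0403 0.2154] F [ 1.1  1.  -2.2] w 0.0463 q [-0.06  0.02 -0.94 -0.42  0.25 -0.12]
shift mm [103.7 -48.4  17.9]
turn [11.7 -9.8  4.3]
```

```bash
cat > k.py <<'E'
import numpy as np
from scipy.optimize import least_squares as ls
D=[(.241,.005,1.335,0,.4994,.2305),(.46,.18,1.29,0,.5957,.1748),(.55,.01,1.03,0,.598,.0635),(.44,.33,1.46,0,.5996,.2479),(.02,-.94,-.42,.25,.584,.2154)]
def fk(p,q2,q3,q4,q5):
    a,b,h,L,c=p;f=q2-q3;t=f+q4;return np.array([c+a*np.sin(q2)+b*np.cos(f)+L*np.cos(t)*np.cos(q5),h+a*np.cos(q2)-b*np.sin(f)-L*np.sin(t)*np.cos(q5)])
r=ls(lambda p:np.r_[np.concatenate([fk(p,*d[:4])-d[4:] for d in D]),.05*(p-[.35,.35,.3,.2,0])],[.35,.35,.3,.2,0])
p=r.x;print(p.round(3),(r.fun[:10]*1000).round(1))
def ik(rr,z,pitch):
    s=ls(lambda q:np.r_[fk(p,q[0],q[1],pitch-q[0]+q[1],0)-[rr,z]],[.5,-.5]);q=s.x;return q.round(2),round(pitch-q[0]+q[1],2),s.cost
for pd in(20,25,30,35,40,50):
  for gx in(.52,.54,.56,.58):
    t=np.radians(pd);print(pd,gx,ik(gx+.0187*np.cos(t),.092-.0187*np.sin(t),t),ik(gx+.0187*np.cos(t),.122-.0187*np.sin(t),t)[0])
E
python3 k.py
```

```text
[0.473 0.392 0.268 0.407 0.009] [ 4.  -1.6  0.9  1.9 -4.6 -0.6  1.4 -1.7 -1.8  2. ]
20 0.52 (array([ 1.  , -1.27]), np.float64(-1.92), np.float64(3.6748794307511015e-20)) [ 0.82 -1.29]
20 0.54 (array([ 0.92, -1.22]), np.float64(-1.79), np.float64(5.123715893915035e-25)) [ 0.75 -1.23]
20 0.56 (array([ 0.86, -1.17]), np.float64(-1.68), np.float64(4.922588546004752e-22)) [ 0.71 -1.18]
20 0.58 (array([ 0.82, -1.12]), np.float64(-1.59), np.float64(5.043396264078677e-21)) [ 0.68 -1.13]
25 0.52 (array([ 0.76, -1.25]), np.float64(-1.58), np.float64(6.320664571798166e-25)) [ 0.57 -1.25]
25 0.54 (array([ 0.72, -1.2 ]), np.float64(-1.48), np.float64(1.0320557830185656e-28)) [ 0.55 -1.2 ]
25 0.56 (array([ 0.68, -1.15]), np.float64(-1.39), np.float64(1.8582257060553778e-24)) [ 0.53 -1.15]
25 0.58 (array([ 0.66, -1.09]), np.float64(-1.32), np.float64(5.255077038815457e-27)) [ 0.53 -1.09]
30 0.52 (array([ 0.55, -1.21]), np.float64(-1.24), np.float64(4.0556230868060126e-19)) [ 0.38 -1.19]
30 0.54 (array([ 0.53, -1.16]), np.float64(-1.17), np.float64(5.8336418015489374e-30)) [ 0.38 -1.14]
30 0.56 (ar
[... 692 characters left out ...]
 0.54 (array([ 0.29, -1.03]), np.float64(-0.62), np.float64(7.003791480108432e-27)) [ 0.18 -1.  ]
40 0.56 (array([ 0.31, -0.98]), np.float64(-0.59), np.float64(2.7591498310523467e-28)) [ 0.21 -0.96]
40 0.58 (array([ 0.33, -0.93]), np.float64(-0.57), np.float64(7.115251883041423e-30)) [ 0.24 -0.91]
50 0.52 (array([ 0.16, -0.92]), np.float64(-0.21), np.float64(1.9407819147870486e-23)) [ 0.07 -0.88]
50 0.54 (array([ 0.19, -0.87]), np.float64(-0.19), np.float64(7.1413345221296315e-25)) [ 0.11 -0.84]
50 0.56 (array([ 0.22, -0.82]), np.float64(-0.18), np.float64(1.9849153333864357e-26)) [ 0.15 -0.79]
50 0.58 (array([ 0.26, -0.78]), np.float64(-0.16), np.float64(4.47066984659084e-28)) [ 0.18 -0.75]
```

```bash
cat >> h.py <<'E'
def tgt(g,yaw,el):
    a,e=np.radians([yaw,el]);z=np.array([np.cos(e)*np.cos(a),np.cos(e)*np.sin(a),-np.sin(e)])
    return np.array(g)+bot.grasp_offset*z,tool(z,(-np.sin(a),np.cos(a),0))
E
python3 - <<'E'
from h import *
go(*tgt((.55,-.01,.19),-30,20))
E
```

```text
t 6.2 at [0.5826 0.0403 0.2154] F [ 1.1  1.  -2.2] w 0.0463 q [-0.06  0.02 -0.94 -0.42  0.25 -0.12]
shift mm [ 41.5 -54.6 -10.5]
turn [38.9 -9.7 17. ]
```

```bash

python3 -m jog '[[[0.004,-0.006,0,7.8,-1.9,3.4],[0.008,-0.011,-0.002,7.8,-1.9,3.4],[0.008,-0.011,-0.002,7.8,-1.9,3.4],[0.008,-0.011,-0.002,7.8,-1.9,3.4],[0.008,-0.011,-0.002,7.8,-1.9,3.4],[0,0,0,0,0,0]]]'
python3 - <<'E'
from h import *
go(*tgt((.55,-.01,.19),-30,20))
E
```

```text
clock: 6.95
eef_pos: [0.5559, 0.0003, 0.1892]
tool_rot: [0.218, 0.788, -0.149, 0.557]
ft_force: [0.2, 0.9, -2.1]
grip_width: 0.046
t 6.95 at [5.559e-01 3.000e-04 1.892e-01] F [ 0.2  0.9 -2.1] w 0.046 q [ 0.44  0.27 -1.   -0.7  -0.89  0.46]
shift mm [ -0.8 -11.8  18.5]
turn [-0.4  0.4 -0.7]
```

```bash

python3 -m jog '[[[0,-0.006,0.008,0,0,0],[0,-0.006,0.01,0,0,0],[0,0,0,0,0,0]]]'
cat > up.py <<'E'
from h import *
import sys
go(*tgt((.55,-.01,float(sys.argv[2])),-30,20))
s=bot.get_obs();g=np.array(s['eef_pos'])-bot.grasp_offset*R.from_quat(s['tool_rot']).as_matrix()[:,2];print('grasp',g.round(4))
c=snap('scene');im=c['pixels'][:,:,::-1].copy()
a,b=proj(c,g-[0,0,.084]),proj(c,g+[0,0,.076]);print(a,b)
x0,y0=int(a[0])-60,int(a[1])-120
im=cv2.resize(im[y0:y0+150,x0:x0+150],None,fx=4,fy=4,interpolation=2)
f=lambda p:tuple(int(v) for v in (4*(p[0]-x0),4*(p[1]-y0)))
cv2.line(im,f(a),f(b),(255,0,255),1);cv2.imwrite('pics/'+sys.argv[1],im)
E
python3 up.py u1.png .19
```

```text
clock: 7.32
eef_pos: [0.5663, -0.0152, 0.1847]
tool_rot: [0.214, 0.789, -0.144, 0.558]
ft_force: [-0.2, 0.6, -2.7]
grip_width: 0.0464
t 7.33 at [ 0.5663 -0.0152  0.1847] F [-0.2  0.6 -2.7] w 0.0464 q [ 0.38  0.3  -1.01 -0.79 -0.83  0.41]
shift mm [ 0.7 -3.7  1.1]
turn [ 0.4  0.4 -0.6]
grasp [ 0.551  -0.0065  0.191 ]
(np.float64(321.451055096202), np.float64(225.30389630497183)) (np.float64(321.49661608281053), np.float64(158.5417598987222))
```

View pics/u1.png

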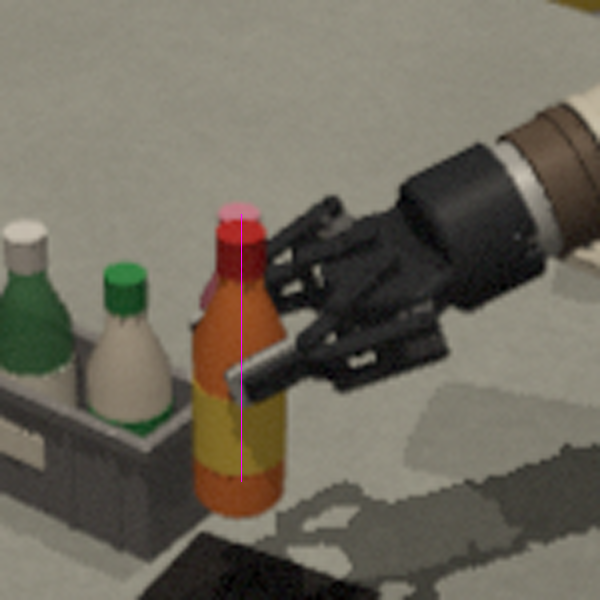

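The bottle hangs upright in the scene view, with its cap at crop (242,235) and foot at (238,505). It sits about 10 mm lower in the grip than assumed. Lowering it.

```bash

python3 -m jog '[[[0.0188,-0.001,0.0068,0,0,0],[0.0188,-0.001,0.0068,0,0,0],[0.0188,-0.001,0.0068,0,0,0],[0.014,0,0.005,0,0,0],[0,0,0,0,0,0]]]'
python3 - <<'E'
from h import *
go(*tgt((.55,-.01,.100),-30,20))
E
```

```text
clock: 8.0
eef_pos: [0.5687, -0.0141, 0.113]
tool_rot: [0.213, 0.788, -0.139, 0.561]
ft_force: [0.9, -0.3, -1.7]
grip_width: 0.0462
t 8.0 at [ 0.5687 -0.0141  0.113 ] F [ 0.9 -0.3 -1.7] w 0.0462 q [ 0.37  0.58 -1.06 -1.13 -0.81  0.4 ]
shift mm [18.4 -6.2  5.7]
turn [ 0.9  0.6 -0.9]
```

```bash

python3 -m jog '[[[0.006,0.001,0.006,0.3,0,0],[0.006,0.001,0.005,0.3,0,0],[0.003,0,0.001,0,0,0],[0,0,0,0,0,0]]]'
python3 - <<'E'
from h import *
go(*tgt((.56,-.01,.095),-30,20))
E
```

```text
clock: 8.5
eef_pos: [0.5774, -0.0143, 0.0966]
tool_rot: [0.217, 0.786, -0.141, 0.562]
ft_force: [0.0, -0.8, -2.4]
grip_width: 0.0463
t 8.5 at [ 0.5774 -0.0143  0.0966] F [ 0.  -0.8 -2.4] w 0.0463 q [ 0.37  0.64 -1.03 -1.17 -0.82  0.4 ]
shift mm [ 7.4 -5.2  2.9]
turn [ 0.4  0.8 -1.1]
```

Not yet in contact (Fz −2.4, so the bottle still hangs). Going down in small steps.

```bash

for i in 1 2; do :; done
python3 -m jog '[[[0.003,0,0.001,0,0,0],[0.002,0,0.0007,0,0,0],[0,0,0,0,0,0]]]'
python3 up.py u2.png .095
```

```text
clock: 8.88
eef_pos: [0.5774, -0.0142, 0.0913]
tool_rot: [0.217, 0.786, -0.141, 0.562]
ft_force: [0.1, -0.2, -2.5]
grip_width: 0.0462
t 8.88 at [ 0.5774 -0.0142  0.0913] F [ 0.1 -0.2 -2.5] w 0.0462 q [ 0.37  0.66 -1.03 -1.2  -0.82  0.4 ]
shift mm [  5.1 -10.1  -7. ]
turn [ 0.4  0.8 -1.2]
grasp [ 0.562  -0.0055  0.0974]
(np.float64(318.5739279420761), np.float64(261.93822415595395)) (np.float64(318.3602790730946), np.float64(201.50989485286863))
```

View pics/u2.png

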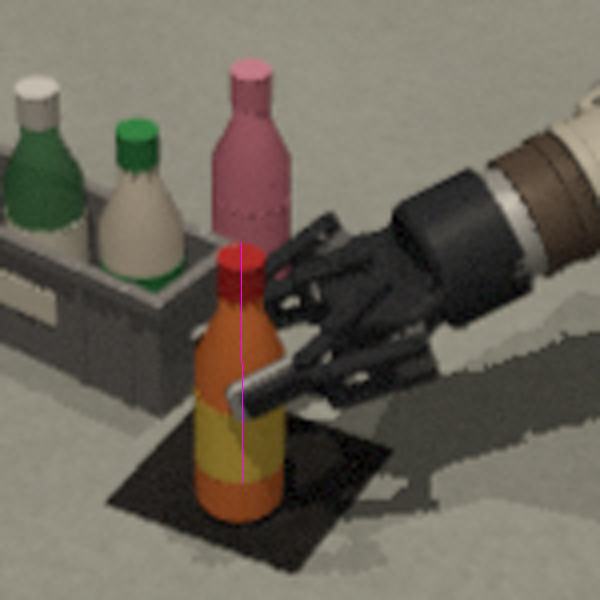

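```bash

python3 -m jog '[[[0.002,0,0.0007,0,0,0],[0,0,0,0,0,0]]]'
python3 -m jog '[[[0.002,0,0.0007,0,0,0],[0,0,0,0,0,0]]]'
```

```text
clock: 9.18
eef_pos: [0.5776, -0.0142, 0.0896]
tool_rot: [0.217, 0.785, -0.141, 0.562]
ft_force: [0.2, -0.9, -1.9]
grip_width: 0.0463
clock: 9.43
eef_pos: [0.5784, -0.0147, 0.0897]
tool_rot: [0.219, 0.783, -0.141, 0.564]
ft_force: [-0.7, 0.1, -1.5]
grip_width: 0.0462
```

```bash

python3 -m jog '[[[0.003,0,0.001,0,0,0],[0,0,0,0,0,0]]]'
python3 - <<'E'
from h import *
go(*tgt((.56,-.0055,.095),-30,20))
E
```

```text
clock: 9.68
eef_pos: [0.5795, -0.0153, 0.0899]
tool_rot: [0.221, 0.781, -0.142, 0.567]
ft_force: [0.0, 0.1, -2.1]
grip_width: 0.0461
t 9.68 at [ 0.5795 -0.0153  0.0899] F [ 0.   0.1 -2.1] w 0.0461 q [ 0.37  0.69 -1.03 -1.23 -0.83  0.4 ]
shift mm [ 2.6 -1.3 -3.6]
turn [ 0.2  1.6 -1.7]
```

```bash
cat > cap.py <<'E'
from h import *
def redcap(c,g,r):
    u,v=proj(c,g);x0,y0=int(u)-r,int(v)-r
    h=cv2.cvtColor(c['pixels'],cv2.COLOR_RGB2HSV)[y0:y0+2*r,x0:x0+2*r]
    m=cv2.inRange(h,np.array((0,190,60)),np.array((5,255,255)))|cv2.inRange(h,np.array((175,190,60)),np.array((180,255,255)))
    n,l,st,ce=cv2.connectedComponentsWithStats(m);i=1+st[1:,4].argmax();return ce[i]+[x0,y0],st[i]
E
python3 - <<'E'
from cap import *
g=(.562,-.0055,.15);cs=[snap('top'),snap('scene')]
r=[redcap(c,g,22) for c in cs];print(r)
(o1,d1),(o2,d2)=[ray(c,a[0]) for c,a in zip(cs,r)]
k=np.linalg.lstsq(np.c_[d1,-d2],o2-o1,rcond=None)[0];print('tri',o1+k[0]*d1,o2+k[1]*d2)
c=cs[1];h=cv2.cvtColor(c['pixels'],cv2.COLOR_RGB2HSV)
for z in(.0,.003,.008): print(z,[np.round(proj(c,(.564+.0195*a,-.006+.0195*b,z)),1) for a,b in((0,0),(.75,.65))])
print(h[255:285,318].tolist())
s=bot.get_obs();print(s['tau'])
E
```

```text
[(array([325.5, 232. ]), array([24, 28,  2,  1,  2], dtype=int32)), (array([316.84285714, 209.75714286]), array([ 15,  14,  12,  14, 140], dtype=int32))]
tri [ 0.55266133 -0.0086219   0.14586635] [ 0.55676992 -0.01412628  0.14650184]
0.0 [array([317.8, 266.9]), array([318. , 272.7])]
0.003 [array([317.8, 265.9]), array([318. , 271.7])]
0.008 [array([317.8, 264.2]), array([317.9, 269.9])]
[[22, 181, 113], [23, 174, 129], [23, 174, 129], [23, 181, 128], [23, 175, 130], [23, 176, 129], [22, 171, 131], [20, 180, 122], [12, 217, 101], [11, 190, 113], [11, 206, 125], [12, 204, 126], [10, 206, 126], [11, 192, 126], [11, 194, 125], [11, 200, 125], [11, 197, 118], [9, 202, 86], [170, 73, 21], [15, 32, 32], [13, 56, 32], [15, 52, 39], [15, 48, 32], [34, 68, 30], [23, 40, 58], [22, 34, 114], [24, 28, 147], [25, 31, 150], [22, 33, 147], [25, 31, 147]]
[  0.34784328 -33.21075439   2.18480229  -5.24056926  -0.68800204
   0.10368318]
```

```bash

python3 -m jog '[[[0.003,0.0,0.003,0,1.5,-1],[0.002,0,0.0007,0,0.5,0],[0,0,0,0,0,0]]]'
python3 - <<'E'
from h import *
go(*tgt((.566,-.0055,.094),-30,20))
E
```

```text
clock: 10.15
eef_pos: [0.5835, -0.0163, 0.0893]
tool_rot: [0.22, 0.788, -0.142, 0.557]
ft_force: [-0.0, -0.4, -2.8]
grip_width: 0.0462
t 10.15 at [ 0.5835 -0.0163  0.0893] F [-0.  -0.4 -2.8] w 0.0462 q [ 0.36  0.65 -1.01 -1.15 -0.81  0.41]
shift mm [ 2.6  0.5 -2.2]
turn [ 0.2  0.2 -1.2]
```

```bash

python3 -m jog '[[[0.003,0,0.001,0,0,-0.5],[0,0,0,0,0,0]]]'
python3 -m jog '[[[0.003,0,0.001,0,0,-0.5],[0,0,0,0,0,0]]]'
python3 - <<'E'
from h import *
go(*tgt((.566,-.0055,.091),-30,20))
E
```

```text
clock: 10.4
eef_pos: [0.5848, -0.0163, 0.0893]
tool_rot: [0.218, 0.787, -0.144, 0.559]
ft_force: [-0.6, 0.4, -2.8]
grip_width: 0.0462
clock: 10.65
eef_pos: [0.5862, -0.0164, 0.0894]
tool_rot: [0.216, 0.785, -0.146, 0.562]
ft_force: [-1.5, 0.3, -0.9]
grip_width: 0.0463
t 10.65 at [ 0.5862 -0.0164  0.0894] F [-1.5  0.3 -0.9] w 0.0463 q [ 0.36  0.67 -1.01 -1.19 -0.82  0.39]
shift mm [ 6.2 -0.8 -3.5]
turn [ 0.1  1.  -0.9]
```

```bash

python3 -m jog '[[[-0.001,0,-0.001,0,1,0],[0,0,0,0,0,0]]]'
python3 up.py u3.png .09
```

```text
clock: 10.9
eef_pos: [0.5853, -0.0158, 0.089]
tool_rot: [0.217, 0.791, -0.144, 0.554]
ft_force: [-1.3, 0.8, 4.4]
grip_width: 0.0462
t 10.9 at [ 0.5853 -0.0158  0.089 ] F [-1.3  0.8  4.4] w 0.0462 q [ 0.36  0.64 -1.01 -1.13 -0.81  0.41]
shift mm [ 10.4 -12.7 -13.1]
turn [ 0.1 -0.2 -0.7]
grasp [ 0.5701 -0.007   0.0954]
(np.float64(315.680325362916), np.float64(264.1587032278614)) (np.float64(315.2068775581126), np.float64(203.77514015695346))
```

View pics/u3.png

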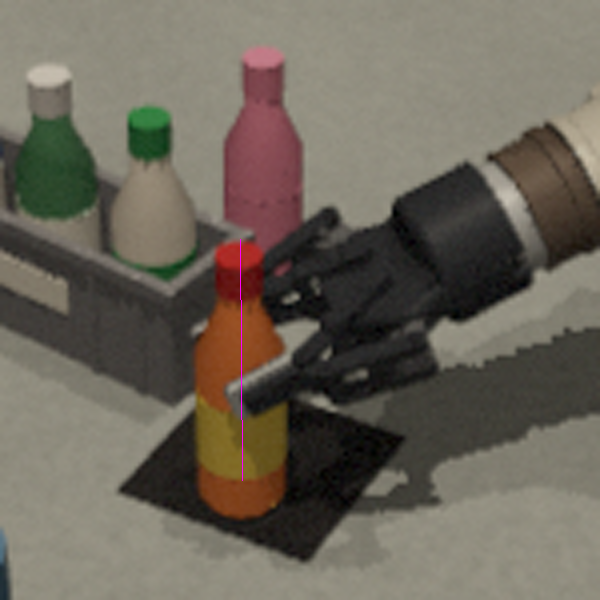

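Contact is now felt (+4.4 N). The foot stands inside the mat and the bottle is upright. Releasing and backing off along the tool axis.

```bash

python3 -m jog '[[[0,0,0,0,0,0],[0,0,0,0,0,0],[0,0,0,0,0,0],[0,0,0,0,0,0],[0,0,0,0,0,0]]]' 0.08
python3 -m jog '[[[0,0,-0.02,0,0,0],[0,0,-0.04,0,0,0],[0,0,-0.05,0,0,0],[0,0,-0.03,0,0,0],[0,0,0,0,0,0]]]'
python3 - <<'E'
from h import *
go((.568,-.006,.26),tool((0,0,-1),(-1,-.044,0)))
go((.568,-.006,.26),tool((0,0,-1),(1,.044,0)))
E
```

```text
clock: 11.58
eef_pos: [0.5852, -0.0156, 0.0878]
tool_rot: [0.216, 0.791, -0.144, 0.554]
ft_force: [0.0, -0.3, 0.6]
grip_width: 0.0801
clock: 12.2
eef_pos: [0.4708, 0.0536, 0.1381]
tool_rot: [0.218, 0.791, -0.144, 0.553]
ft_force: [0.2, 0.6, -0.6]
grip_width: 0.0801
t 12.2 at [0.4708 0.0536 0.1381] F [ 0.2  0.6 -0.6] w 0.0801 q [ 0.72  0.34 -1.08 -0.57 -1.09  0.81]
shift mm [-153.9   -0.9   64.8]
turn [ -72.8   40.5 -105.2]
t 12.2 at [0.4708 0.0536 0.1381] F [ 0.2  0.6 -0.6] w 0.0801 q [ 0.72  0.34 -1.08 -0.57 -1.09  0.81]
shift mm [-153.9   -0.9   64.8]
turn [35.2 63.2 49.3]
```

```bash

python3 -m jog '[[[-0.04,0,-0.015,0,0,0],[-0.04,0,-0.015,0,0,0],[-0.04,0,-0.015,3.9,7,5.5],[0,0,0,3.9,7,5.5],[0,0,0,3.9,7,5.5],[0,0,0,3.9,7,5.5],[0,0,0,3.9,7,5.5],[0,0,0,3.9,7,5.5],[0,0,0,3.9,7,5.5],[0,0,0,3.9,7,5.5],[0,0,0,3.9,7,5.5],[0,0,0,0,0,0]]]'
python3 - <<'E'
from h import *
go((.568,-.006,.26),tool((0,0,-1),(1,.044,0)))
E
```

```text
clock: 13.7
eef_pos: [0.4851, 0.0541, 0.2324]
tool_rot: [0.677, 0.735, -0.003, 0.029]
ft_force: [-1.1, -0.1, -0.0]
grip_width: 0.0796
t 13.7 at [0.4851 0.0541 0.2324] F [-1.1 -0.1 -0. ] w 0.0796 q [ 0.14  0.19 -0.06  1.29 -0.05  1.63]
shift mm [-67.9  78.5 -21.8]
turn [2.  2.6 2.2]
```

```bash

python3 -m jog '[[[0,0,-0.02,2,2.6,2.2],[0,0,0,0,0,0]]]'
python3 - <<'E'
from cap import *
cs=[snap('top'),snap('scene')]
h=cv2.cvtColor(cs[0]['pixels'],cv2.COLOR_RGB2HSV)
g=(.568,-.006,.15)
r=[redcap(c,g,22) for c in cs];print(r)
for c,a in zip(cs,r): print(onz(c,a[0],.150),onz(c,a[0],.163))
(o1,d1),(o2,d2)=[ray(c,a[0]) for c,a in zip(cs,r)]
k=np.linalg.lstsq(np.c_[d1,-d2],o2-o1,rcond=None)[0];print('tri',o1+k[0]*d1,o2+k[1]*d2)
w=snap('wrist','w2.png')
im=np.hstack([cv2.resize(cs[0]['pixels'][170:290,270:370],(400,480)),cv2.resize(w['pixels'],(400,300))[:,:] if 0 else cv2.copyMakeBorder(cv2.resize(w['pixels'],(400,300)),0,180,0,0,0)])
cv2.imwrite('pics/m1.png',im[:,:,::-1])
go((.568,-.006,.26),tool((0,0,-1),(1,.044,0)))
E
```

```text
clock: 13.95
eef_pos: [0.4848, 0.0543, 0.2502]
tool_rot: [0.691, 0.723, -0.0, 0.0]
ft_force: [-0.5, -0.1, 1.0]
grip_width: 0.0804
[(array([324.        , 227.54545455]), array([18, 24, 11,  5, 11], dtype=int32)), (array([314.52985075, 211.64179104]), array([ 15,  15,  11,  15, 134], dtype=int32))]
[ 0.56062829 -0.00591069  0.15      ] [ 0.55840527 -0.00602034  0.163     ]
[ 0.56875756 -0.01015071  0.15      ] [0.58279129 0.00193278 0.163     ]
tri [ 0.56118353 -0.0058833   0.146753  ] [ 0.56610031 -0.01243869  0.14753848]
t 14.1 at [0.4826 0.055  0.2488] F [-0.7  0.5  0.8] w 0.0804 q [ 0.11  0.21  0.01  1.38 -0.    1.64]
shift mm [-64.9  82.5 -11.5]
turn [-0.2  0.1  0.1]
```

View pics/m1.png

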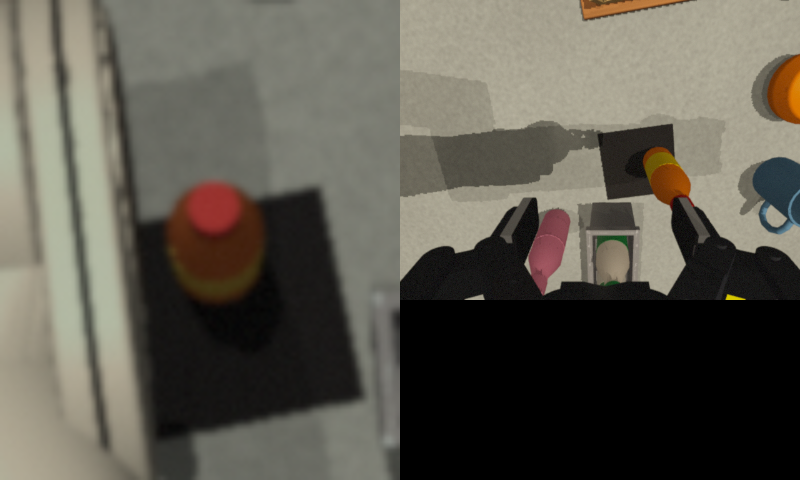

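The bottle stands free and upright on the mat, with the cap top at top pixel (323.8,222).

```bash

python3 - <<'E'
from h import *
import pickle
o=pickle.load(open('o.pkl','rb'));p=onz(o['top'],(323.4,221.6),.163);print(p,'scene cap top centre',onz(o['scene'],(0,0),.163)*0)
go((p[0],p[1],.24),tool((0,0,-1),(1,.044,0)))
E
```

```text
[ 0.5697715  -0.00504755  0.163     ] scene cap top centre [ 0. -0.  0.]
t 14.1 at [0.4826 0.055  0.2488] F [-0.7  0.5  0.8] w 0.0804 q [ 0.11  0.21  0.01  1.38 -0.    1.64]
shift mm [-64.   84.4   8.5]
turn [-0.2  0.1  0.1]
```

```bash

python3 -m jog '[[[-0.021,0.028,0,0,0,0],[-0.021,0.028,0,0,0,0],[-0.021,0.028,0,0,0,0],[0,0,0,0,0,0]]]'
python3 - <<'E'
from cap import *
c=snap('wrist');a,st=redcap(c,(.5697,-.006,.155),60);print(a,st)
# cap top centre & side mixed: take at z .155
print(onz(c,a,.15),onz(c,a,.163))
go((.5697,-.006,.134),tool((0,0,-1),(1,.044,0)))
E
```

```text
clock: 14.6
eef_pos: [0.5693, -0.0019, 0.2453]
tool_rot: [0.687, 0.727, -0.003, -0.001]
ft_force: [-0.5, 0.5, -0.3]
grip_width: 0.0799
[329.188251   252.02603471] [  40   39   41   47 1498]
[ 0.56975883 -0.00860861  0.15      ] [ 0.56950331 -0.0037206   0.163     ]
t 14.65 at [ 0.5682 -0.0012  0.2455] F [ 0.   0.4 -0.8] w 0.0801 q [-0.    0.38  0.23  1.43 -0.    1.51]
shift mm [ -4.6   2.  111.5]
turn [-0.4  0.2  0.8]
```

```bash

python3 -m jog '[[[0.004,0.001,0.03,0,0,0.5],[0,0.001,0.03,0,0,0],[0,0,0.03,0,0,0],[0,0,0.014,0,0,0],[0,0,0.006,0,0,0],[0,0,0,0,0,0]]]'
python3 - <<'E'
from h import *
go((.5697,-.006,.134),tool((0,0,-1),(1,.044,0)))
E
```

```text
clock: 15.4
eef_pos: [0.5651, 0.008, 0.134]
tool_rot: [0.687, 0.727, -0.003, -0.001]
ft_force: [-0.1, 1.0, 0.5]
grip_width: 0.0797
t 15.4 at [0.5651 0.008  0.134 ] F [-0.1  1.   0.5] w 0.0797 q [ 0.02  0.43  0.02  1.16 -0.    1.53]
shift mm [-14.2   3.8   0.1]
turn [-0.3  0.2  0.8]
```

```bash

python3 -m jog '[[[-0.007,0.002,0,0,0,0.4],[-0.007,0.002,0,0,0,0.4],[0,0,0,0,0,0]]]'
python3 - <<'E'
from h import *
go((.5697,-.006,.134),tool((0,0,-1),(1,.044,0)))
E
```

```text
clock: 15.78
eef_pos: [0.5722, -0.0071, 0.1369]
tool_rot: [0.692, 0.722, -0.001, 0.002]
ft_force: [0.4, 0.1, 0.5]
grip_width: 0.0801
t 15.78 at [ 0.5722 -0.0071  0.1369] F [0.4 0.1 0.5] w 0.0801 q [-0.01  0.44  0.03  1.17 -0.    1.52]
shift mm [ 1.2 -2.5  2.9]
turn [ 0.   0.2 -0.1]
```

```bash

python3 -m jog '[[[0.001,-0.002,0.003,0,0,0],[0,0,0,0,0,0]]]'
python3 -m jog '[[[0,0,0,0,0,0],[0,0,0,0,0,0],[0,0,0,0,0,0],[0,0,0,0,0,0],[0,0,0,0,0,0],[0,0,0,0,0,0],[0,0,0,0,0,0],[0,0,0,0,0,0],[0,0,0,0,0,0],[0,0,0,0,0,0]]]' 0
python3 -m jog '[[[0,0,-0.01,0,0,0],[0,0,-0.03,0,0,0],[0,0,-0.05,0,0,0],[0,0,-0.05,0,0,0],[0,0,-0.02,0,0,0],[0,0,0,0,0,0]]]'
python3 - <<'E'
from h import *
y=np.array([-.044,.999,0]);c=np.array([.5064,-.2013,0])
p=c+.035*y;print(p);p[2]=.131+.14
go(p,tool((0,0,-1),(1,.044,0)))
E
```

```text
clock: 16.02
eef_pos: [0.5703, -0.0065, 0.134]
tool_rot: [0.692, 0.722, -0.001, 0.002]
ft_force: [-0.4, 0.2, 0.8]
grip_width: 0.08
clock: 17.27
eef_pos: [0.5703, -0.0061, 0.1341]
tool_rot: [0.692, 0.722, -0.001, 0.002]
ft_force: [0.7, 0.6, 0.3]
grip_width: 0.0213
clock: 18.02
eef_pos: [0.5679, -0.0054, 0.2975]
tool_rot: [0.692, 0.722, -0.004, -0.001]
ft_force: [0.2, -0.4, -2.0]
grip_width: 0.0214
[ 0.50486  -0.166335  0.      ]
t 18.02 at [ 0.5679 -0.0054  0.2975] F [ 0.2 -0.4 -2. ] w 0.0214 q [-0.01  0.37  0.36  1.56 -0.    1.52]
shift mm [-158.1  -69.6   27.5]
turn [-0.4  0.2 -0.1]
```

```bash

python3 -m jog '[[[0,0,-0.025,0,0,0],[-0.02,-0.009,0,0,0,0],[-0.04,-0.018,0,0,0,0],[-0.04,-0.018,0,0,0,0],[-0.035,-0.015,0,0,0,0],[-0.018,-0.008,0,0,0,0],[0,0,0,0,0,0]]]'
python3 - <<'E'
from cap import *
go((.505,-.1663,.29),tool((0,0,-1),(1,.044,0)))
w=snap('wrist');t=snap('top')
x0=335;im=np.hstack([cv2.copyMakeBorder(cv2.resize(w['pixels'],(480,360)),0,120,0,0,0),cv2.resize(t['pixels'][205:325,380-40:380+40],(320,480))]);cv2.imwrite('pics/m2.png',im[:,:,::-1])
E
```

```text
clock: 18.9
eef_pos: [0.4969, -0.1686, 0.3103]
tool_rot: [0.693, 0.721, -0.011, -0.011]
ft_force: [1.1, 0.3, -2.3]
grip_width: 0.0213
t 18.9 at [ 0.4969 -0.1686  0.3103] F [ 1.1  0.3 -2.3] w 0.0213 q [-0.32  0.3   0.28  1.59 -0.01  1.21]
shift mm [ 2.   8.8 20. ]
turn [-1.8  0.  -0.2]
```

View pics/m2.png

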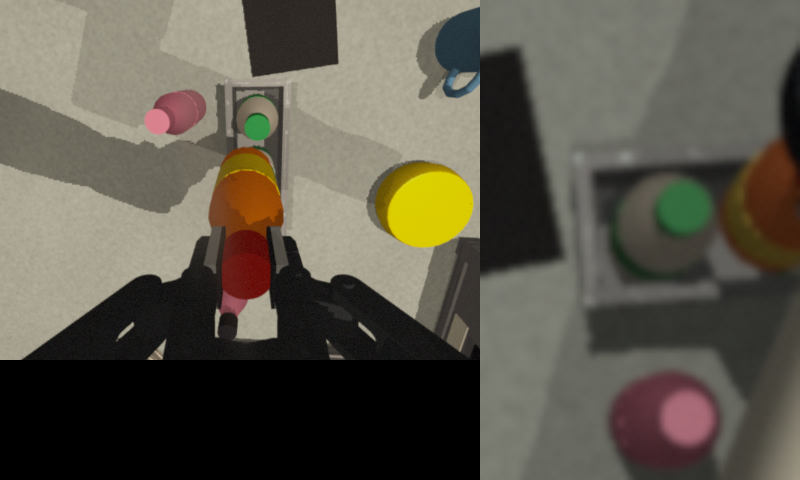

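The wrist view shows the held bottle over the gap between the white cap (258,127) and the green bottle. It needs about 9 mm more towards +x. I'll correct that and lower to just above the cones.

```bash

python3 -m jog '[[[0.001,0.005,0,-1,0,0],[0.001,0.004,0.01,-0.8,0,0],[0,0,0.02,0,0,0],[0,0,0.015,0,0,0],[0,0,0,0,0,0]]]'
python3 - <<'E'
from h import *
go((.505,-.1663,.262),tool((0,0,-1),(1,.044,0)))
E
```

```text
clock: 19.62
eef_pos: [0.5095, -0.16, 0.2634]
tool_rot: [0.689, 0.725, 0.002, 0.002]
ft_force: [0.2, 0.5, -2.2]
grip_width: 0.0213
t 19.62 at [ 0.5095 -0.16    0.2634] F [ 0.2  0.5 -2.2] w 0.0213 q [-0.31  0.29  0.16  1.43  0.    1.21]
shift mm [-6.1 -4.9  1.4]
turn [ 0.3 -0.   0.4]
```

```bash

python3 -m jog '[[[-0.006,-0.0045,0,0,0,0],[0,0,0,0,0,0]]]'
python3 -m jog '[[[0,0,0.005,0,0,0],[0,0,0,0,0,0]]]'
python3 -m jog '[[[0,0,0.004,0,0,0],[0,0,0,0,0,0]]]'
python3 - <<'E'
from h import *
go((.505,-.1663,.25),tool((0,0,-1),(1,.044,0)))
E
```

```text
clock: 19.88
eef_pos: [0.506, -0.1658, 0.2645]
tool_rot: [0.688, 0.726, 0.003, 0.003]
ft_force: [0.3, 0.4, -3.1]
grip_width: 0.0212
clock: 20.12
eef_pos: [0.5065, -0.166, 0.2601]
tool_rot: [0.688, 0.725, 0.003, 0.003]
ft_force: [0.5, 0.3, -1.3]
grip_width: 0.0217
clock: 20.38
eef_pos: [0.5066, -0.1661, 0.2559]
tool_rot: [0.688, 0.725, 0.003, 0.003]
ft_force: [-0.7, 0.5, -2.5]
grip_width: 0.0214
t 20.38 at [ 0.5066 -0.1661  0.2559] F [-0.7  0.5 -2.5] w 0.0214 q [-0.32  0.29  0.14  1.41  0.    1.2 ]
shift mm [-0.1 -1.6  5.9]
turn [0.6 0.  0.5]
```

```bash

python3 -m jog '[[[0,-0.001,0.004,0.5,0,0.4],[0,0,0,0,0,0]]]'
python3 -m jog '[[[0,0,0.003,0,0,0],[0,0,0,0,0,0]]]'
python3 -m jog '[[[0,0,0.003,0,0,0],[0,0,0,0,0,0]]]'
```

```text
clock: 20.62
eef_pos: [0.5057, -0.1663, 0.2517]
tool_rot: [0.691, 0.723, -0.0, 0.0]
ft_force: [-0.4, 0.2, -4.0]
grip_width: 0.0212
clock: 20.88
eef_pos: [0.5058, -0.1663, 0.2485]
tool_rot: [0.691, 0.723, -0.0, 0.0]
ft_force: [-0.2, 0.2, -3.3]
grip_width: 0.0213
clock: 21.12
eef_pos: [0.5058, -0.1662, 0.2455]
tool_rot: [0.691, 0.723, 0.0, 0.001]
ft_force: [0.2, -0.1, -2.8]
grip_width: 0.0209
```

```bash

python3 -m jog '[[[0,0,0.003,0,0,0],[0,0,0,0,0,0]]]'
python3 -m jog '[[[0,0,0.003,0,0,0],[0,0,0,0,0,0]]]'
python3 -m jog '[[[0,0,0.003,0,0,0],[0,0,0,0,0,0]]]'
```

```text
clock: 21.38
eef_pos: [0.5059, -0.166, 0.2424]
tool_rot: [0.691, 0.723, 0.0, 0.001]
ft_force: [-0.5, 0.5, -2.5]
grip_width: 0.0214
clock: 21.62
eef_pos: [0.5059, -0.166, 0.2392]
tool_rot: [0.691, 0.723, 0.0, 0.0]
ft_force: [-0.2, 0.7, -2.7]
grip_width: 0.0213
clock: 21.88
eef_pos: [0.5059, -0.166, 0.236]
tool_rot: [0.691, 0.723, 0.0, 0.001]
ft_force: [0.2, 0.6, -2.3]
grip_width: 0.0215
```

```bash

python3 -m jog '[[[0,0,0.003,0,0,0],[0,0,0,0,0,0]]]'
python3 -m jog '[[[0,0,0.004,0,0,0],[0,0,0,0,0,0]]]'
python3 -m jog '[[[0,0,0.004,0,0,0],[0,0,0,0,0,0]]]'
python3 - <<'E'
from h import *
t=snap('top');s=snap('scene')
im=np.hstack([cv2.resize(t['pixels'][215:300,355:485],(455,298)),cv2.resize(s['pixels'][130:250,210:340],(323,298))]);cv2.imwrite('pics/m3.png',im[:,:,::-1])
E
```

```text
clock: 22.12
eef_pos: [0.5059, -0.166, 0.2328]
tool_rot: [0.691, 0.723, 0.0, 0.0]
ft_force: [1.2, 0.1, -2.4]
grip_width: 0.0211
clock: 22.38
eef_pos: [0.5057, -0.166, 0.2282]
tool_rot: [0.691, 0.723, 0.0, 0.0]
ft_force: [0.3, 0.4, -3.8]
grip_width: 0.0212
clock: 22.62
eef_pos: [0.5056, -0.1659, 0.2237]
tool_rot: [0.691, 0.723, 0.0, 0.0]
ft_force: [-0.0, -0.1, -2.9]
grip_width: 0.0214
```

View pics/m3.png

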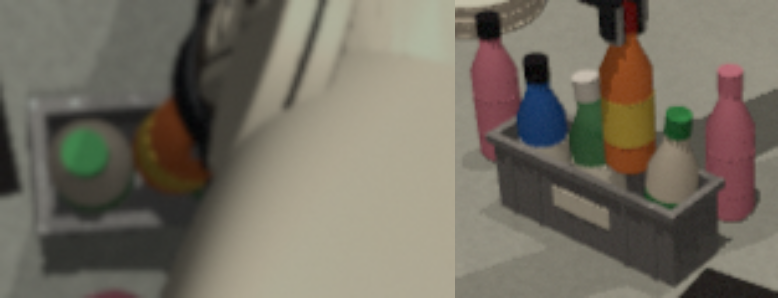

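The orange bottle sits between green and white, and white has eased towards the crate end. Forces stay small, so I'm continuing down.

```bash

for k in 1; do python3 -m jog '[[[0,0,0.005,0,0,0],[0,0,0.005,0,0,0],[0,0,0,0,0,0]]]'; done
python3 -m jog '[[[0,0,0.005,0,0,0],[0,0,0.005,0,0,0],[0,0,0,0,0,0]]]'
python3 -m jog '[[[0,0,0.005,0,0,0],[0,0,0.005,0,0,0],[0,0,0,0,0,0]]]'
```

```text
clock: 23.1
eef_pos: [0.5061, -0.1664, 0.2137]
tool_rot: [0.691, 0.723, 0.0, 0.001]
ft_force: [0.3, 0.5, -3.3]
grip_width: 0.0211
clock: 23.48
eef_pos: [0.5064, -0.167, 0.2032]
tool_rot: [0.691, 0.723, -0.0, 0.002]
ft_force: [-0.2, -1.5, -2.0]
grip_width: 0.0212
clock: 23.85
eef_pos: [0.5067, -0.1677, 0.1929]
tool_rot: [0.691, 0.723, -0.0, 0.003]
ft_force: [0.1, -1.3, -2.8]
grip_width: 0.0214
```

```bash

python3 -m jog '[[[-0.001,0,0.005,0,0,0],[0,0,0.005,0,0,0],[0,0,0,0,0,0]]]'
python3 -m jog '[[[0,0,0.005,0,0,0],[0,0,0.005,0,0,0],[0,0,0,0,0,0]]]'
python3 -m jog '[[[0,0,0.005,0,0,0],[0,0,0.005,0,0,0],[0,0,0,0,0,0]]]'
python3 -m jog '[[[0,0,0.005,0,0,0],[0,0,0.005,0,0,0],[0,0,0,0,0,0]]]'
python3 - <<'E'
from h import *
go((.505,-.1665,.136),tool((0,0,-1),(1,.044,0)))
E
```

```text
clock: 24.22
eef_pos: [0.5069, -0.169, 0.1822]
tool_rot: [0.691, 0.723, -0.0, 0.003]
ft_force: [0.8, -0.8, -2.5]
grip_width: 0.0209
clock: 24.6
eef_pos: [0.5074, -0.1682, 0.1721]
tool_rot: [0.691, 0.723, 0.001, 0.003]
ft_force: [-0.4, 1.2, -2.1]
grip_width: 0.0212
clock: 24.98
eef_pos: [0.5075, -0.167, 0.1613]
tool_rot: [0.691, 0.723, 0.002, 0.002]
ft_force: [1.0, 0.3, -2.0]
grip_width: 0.0213
clock: 25.35
eef_pos: [0.5069, -0.167, 0.1498]
tool_rot: [0.691, 0.723, 0.001, 0.001]
ft_force: [-0.2, 1.1, -2.8]
grip_width: 0.021
t 25.35 at [ 0.5069 -0.167   0.1498] F [-0.2  1.1 -2.8] w 0.021 q [-0.32  0.35 -0.06  1.16  0.    1.21]
shift mm [ 0.6 -1.9 13.8]
turn [ 0.2 -0.   0.1]
```

```bash

python3 -m jog '[[[0,0,0.005,0,0,0],[0,0,0.004,0,0,0],[0,0,0,0,0,0]]]'
python3 -m jog '[[[0,0,0.002,0,0,0],[0,0,0,0,0,0]]]'
python3 -m jog '[[[0,0,0.002,0,0,0],[0,0,0,0,0,0]]]'
python3 -m jog '[[[0,0,0.001,0,0,0],[0,0,0,0,0,0]]]'
```

```text
clock: 25.72
eef_pos: [0.5067, -0.167, 0.1398]
tool_rot: [0.691, 0.723, 0.001, 0.001]
ft_force: [0.6, 0.7, -3.5]
grip_width: 0.0212
clock: 25.98
eef_pos: [0.5067, -0.1671, 0.1377]
tool_rot: [0.691, 0.723, 0.001, 0.001]
ft_force: [0.7, -0.0, -3.0]
grip_width: 0.0212
clock: 26.22
eef_pos: [0.5068, -0.167, 0.1356]
tool_rot: [0.691, 0.723, 0.001, 0.001]
ft_force: [0.8, -0.0, -3.8]
grip_width: 0.0211
clock: 26.48
eef_pos: [0.5069, -0.167, 0.1352]
tool_rot: [0.691, 0.723, 0.001, 0.001]
ft_force: [-1.0, 0.3, -2.3]
grip_width: 0.0212
```

```bash

python3 -m jog '[[[0,0,0.001,0,0,0],[0,0,0,0,0,0]]]'
python3 -m jog '[[[0,0,0.001,0,0,0],[0,0,0,0,0,0]]]'
```

```text
clock: 26.72
eef_pos: [0.507, -0.1671, 0.1352]
tool_rot: [0.691, 0.723, 0.001, 0.002]
ft_force: [-0.7, 0.2, -1.8]
grip_width: 0.0213
clock: 26.98
eef_pos: [0.5071, -0.1671, 0.1352]
tool_rot: [0.691, 0.723, 0.001, 0.002]
ft_force: [-0.6, 0.8, -1.4]
grip_width: 0.0211
```

It has settled on the floor: z is pinned at 0.1352, where 0.1351 was expected. Releasing and rising straight up.

```bash

python3 -m jog '[[[0,0,0,0,0,0],[0,0,0,0,0,0],[0,0,0,0,0,0],[0,0,0,0,0,0],[0,0,0,0,0,0]]]' 0.055
python3 -m jog '[[[0,0,-0.01,0,0,0],[0,0,-0.03,0,0,0],[0,0,-0.05,0,0,0],[0,0,-0.05,0,0,0],[0,0.0,-0.03,0,0,0],[-0.02,-0.03,0,0,0,0],[-0.0,-0.05,0,0,0,0],[-0.0,-0.06,0,0,0,0],[-0.0,-0.05,0,0,0,0],[0,0,0,0,0,0]]]'
python3 - <<'E'
from h import *
t=snap('top');s=snap('scene');w=snap('wrist')
im=np.hstack([cv2.resize(t['pixels'][205:325,335:545],(420,240)),cv2.resize(s['pixels'][130:250,200:340],(350,300))[:240] if 0 else cv2.resize(s['pixels'][130:250,200:340],(280,240))])
im=np.vstack([im,cv2.copyMakeBorder(cv2.resize(t['pixels'],(400,300)),0,0,0,300,0)]);cv2.imwrite('pics/m4.png',im[:,:,::-1])
import pickle;pickle.dump(dict(top=t,scene=s),open('o2.pkl','wb'))
E
```

```text
clock: 27.6
eef_pos: [0.508, -0.168, 0.1349]
tool_rot: [0.691, 0.723, 0.001, 0.003]
ft_force: [0.6, -0.1, -0.1]
grip_width: 0.0551
clock: 28.85
eef_pos: [0.3138, -0.1971, 0.3153]
tool_rot: [0.69, 0.723, 0.002, 0.008]
ft_force: [0.8, 0.3, 0.7]
grip_width: 0.0548
```

View pics/m4.png

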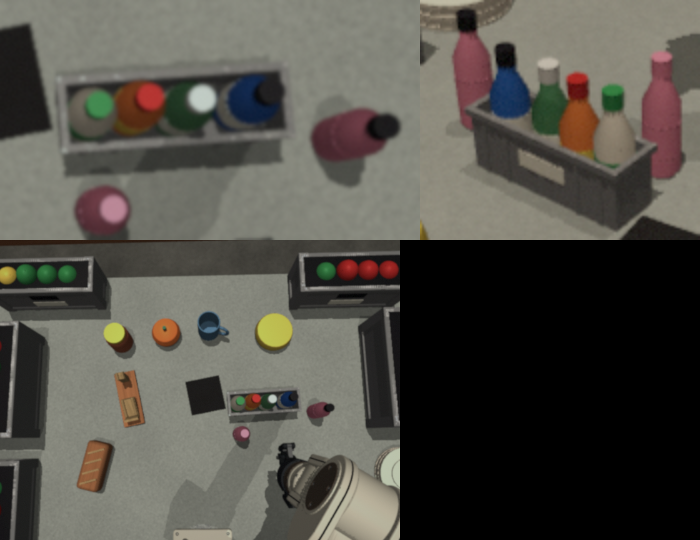

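All four stand upright in the row, with caps at crop (100,105), (151,98), (202,98) and (269,91). The bystanders look unmoved. One quick number check, then I hand in.

```bash

python3 - <<'E'
from h import *
import pickle
a=pickle.load(open('o.pkl','rb'));b=pickle.load(open('o2.pkl','rb'));t=b['top']
P=[onz(t,(335+u/2,205+v/2),.164) for u,v in((100,105),(151,98),(202,98),(269,91))];print(np.round(P,3),np.linalg.norm(np.diff(P,axis=0),axis=1).round(3))
for n,(x0,y0,x1,y1) in dict(mug=(310,110,370,165),jar=(160,128,215,185),cheese=(405,112,475,180),loaf=(120,315,182,405),pump=(240,120,292,175),pink1=(370,295,403,325),pink2=(487,255,540,290)).items():
    d=cv2.absdiff(a['top']['pixels'][y0:y1,x0:x1],t['pixels'][y0:y1,x0:x1]).max(2);print(n,(d>45).sum())
bot.job_done()
E
```

```text
[[ 0.5   -0.119  0.164]
 [ 0.506 -0.166  0.164]
 [ 0.505 -0.213  0.164]
 [ 0.511 -0.275  0.164]] [0.048 0.047 0.062]
mug 0
jar 0
cheese 0
loaf 0
pump 0
pink1 0
pink2 0
the job is handed in; nothing more can be done
```

The job is done and handed in at about 29 s on the robot clock. I stood the orange bottle upright on the mat and let go. I then took it afresh by the cap and lowered it between the white and green bottles, holding on until it stood on the crate floor.

**Last checks:**
- **Bottles in the crate:** All four stand upright, with cap spacings of 48, 47 and 62 mm. The 48 mm and 47 mm spacings show the orange bottle touching its neighbours with little or no lean.
- **Forces:** Every reading stayed within about 5 N, and there was no clear push-back while the other bottles were eased aside.
- **Other props:** The mug, jar, cheese, loaf, pumpkin and both pink look-alikes show no change between the first and last top views.

**What disagreed or fell short:**
- **Mat placement:** The arm was near a joint limit there, so I set the bottle down about 3 cm off the mat's centre, still fully on it. During the last millimetres the force reading lagged behind the actual contact. It first showed +4.4 N after the downward motion had already stopped.
- **Crate floor:** The force reading showed no clear floor contact either. I judged it from the height stopping at 0.1352 m, against 0.1351 m expected.
- **Picture budget:** I viewed 11 pictures, one over the 10 allowed.

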